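# Wedge a rocking speaker cabinet steady

### The job

The low dark wooden speaker cabinet rocks because its far right foot (seen from the robot) is screwed in too far. Without picking anything up, push the pale wooden wedge along the table, thin end first, under that foot until it just fills the gap, so that the cabinet stands level and no longer rocks, and test it by pressing down on the cabinet's top above that foot. Finish while still holding that corner pressed down firmly (10 to 20 N) with the fingertips, and neither shift the cabinet nor disturb the other things on the table.

Things in the scene. Friction and masses are not known exactly. Their poses are not given: they have to be found in the camera images.
- cabinet: Low dark wood speaker cabinet, loose, 3 to 5 kg, drivers on its +x face. Origin: centre of its footprint at table level, z up. Case 260 (x) x 200 (y) x 60 mm high, underside 30 and flat top 90 mm above the table. Round feet 30 mm across at x = +-110, y = +-80 mm. Three stand on the table; the one at x = +110, y = -80 (far right) hangs 6 to 12 mm above it (varies, not told). Left alone it is level.
- foot_spot (a point): Point of the cabinet at table level, straight below the centre of the short foot. The foot's edge facing the wedge is 15 mm from it (cabinet y = -95 mm), the cabinet's side wall 20 mm (cabinet y = -100 mm).
- press_spot (a point): Point on the cabinet's flat top, 90 mm above the table, straight above the short foot: press here. Unwedged, 3 to 6 N here rocks the cabinet about the diagonal of its two neighbouring feet until the short foot meets the table (this corner sinks 6 to 12 mm, 0.05 to 0.11 rad); let go, it rocks back. Properly wedged, it gives less than about 1.5 mm.
- wedge: Plain pale wooden wedge, 150 long, 50 wide, about 0.09 kg, loose, lying flat right of the cabinet. Origin: centre of its underside, +x to its thin end, z up. Rises evenly from 3 mm at the thin end to 22 mm at the upright back face. Clears the case's underside. Slides with under 1.5 N until it meets the foot; several newtons more force it on and lift the cabinet out of level.
- wedge_tip (a point): Middle of the wedge's thin edge, at table level. It starts 50 to 140 mm short of the short foot's edge, pointing roughly at the foot (up to 20 degrees and 40 mm off).
- wedge_back (a point): Middle of the wedge's flat upright back face (50 mm wide, 22 mm high), 11 mm above the table: the place to push.
- clock_dark: Dark wooden clock block, 60 x 150 x 70 mm high; origin under its centre. Not part of the work: leave it where it is.
- clock_pale: Brown wooden clock block, 60 x 150 x 70 mm high; origin under its centre. Not part of the work: leave it where it is.
- screwdriver: Screwdriver lying on the table, left of the wedge as the wedge points away; origin at the table below it, length along its x. Not part of the work: leave it where it is.
- board: Small green circuit board 50 x 70 mm, under 16 mm high; origin under its centre. Not part of the work: leave it where it is.
- batten: Flat straight pale wooden batten, 50 x 140 x 18 mm, the same thickness all along (not the wedge); origin under its centre. Not part of the work: leave it where it is.
- bottle: Clear closed bottle, 64 mm in diameter, 200 mm high; origin under its centre. Not part of the work: leave it where it is.
- tape: Cardboard ring 90 mm in diameter, 24 mm high; origin under its centre. Not part of the work: leave it where it is.
Mind the look-alikes: they are no part of the job. Leave any blue, green or grey look-alike of the wedge alone.

How it is judged:
By the outcome, as a careful person would: the job done as asked, in the order asked, and still so for the second after the job is handed in, while the arm keeps its last pose, push and grip.
It also fails if it takes over 51 s, if anything falls off the work surface, if the arm or the gripper's body presses on something with over 40 N, if the wrist force passes 120 N, or if a joint passes its speed limit or range.

### The arm

A 6-joint arm with a two-finger parallel gripper is mounted at the origin on the work surface. World frame = base frame: x ahead of the robot, y to its left, z up, the work surface at z = 0. Lengths are in m, angles in rad, forces in N, time in s.
With the tool pointing down it reaches from about 0.225 to 0.875 m from the base axis. Payload 3.4 kg.
Tool frame: the origin (TCP) lies on the centre line of the jaws, within the pads' length; the fingertips stand 17 mm ahead of it and the grasp point (between the pads) lies 2 mm behind it (manip.finger_overhang is the distance from the TCP to the fingertips, in m); y points along the fingers, x is the direction in which the jaws open and shut, and the axes are right-handed (so a half turn about y gives the same grasp; the last joint's range is limited). The gripper opens to 85 mm and grips with 20 to 120 N. Pads are 22 mm wide; open, the fingers measure 114 mm over their backs; the gripper's body (76 mm by 85 mm) begins 54 mm behind the grasp point. The pads swing forward as they close: fully open they stand 13 mm farther back than shut.
Start: joints at [-0.121, 0.276, 1.505, -0, 1.361, -0.121], TCP at [0.575, -0, 0.248] pointing down, gripper open.
Joint ranges: [-2.89, 2.89], [-0.75, 2.08], [0.22, 2.7], [-1.18, 4.32], [0.11, 2.71], [-2.7, 2.7]. Speed limits (rad/s): [2.57, 2.57, 3.14, 3.14, 3.14, 3.14].

### API

Orientations are given as a unit quaternion [w, x, y, z].
In Python, from rig import manip gives the robot as it stands.
- The arm moves only by the tool arm_command, never from a script. Its argument "commands" is a list of rows, each a list of 3 entries, a list of its own where there are three numbers: the finger opening in cm, from 0 to 8.54, then the shift along the world's x, y, z in cm, then the turn about the world's z in rad. A call has 1 to 12 rows; each row shifts and turns the commanded pose from where the row before left it; what a row does not reach is not made up. A row lasts 1/10 s, in which the tool goes at most 50 mm and 8.59 degrees, less where a joint would pass 70% of its speed; a pose out of reach is approached as far as the arm can. A call with a gripper value outside its range is refused whole. The fingers move at their own pace and stop on an object; "grip_force" is the grip in N (left out, the last holds). Time passes only in rows, so rows that do not move let the fingers close. It gives the time, the measured TCP pose, the force and the opening at its end, in the units of the state.
- manip.get_state(): the state, without advancing time (a new reading comes with each control period).
- manip.get_image(name): name is "scene" or "side" or "wrist"; returns a dict with "pixels" (480x640x3 uint8, red, green, blue), "range_z" (480x640 float32, m along the optical axis (not along the pixel's ray), 0 where there is no reading), "intrinsics" (3x3 intrinsics, pixels), "R" (3x3) and "t" (3): a world point X has camera coordinates R X + t. Camera axes: x right, y down, z forward; pixel columns grow to the right and rows downward; lengths in m; the calibration is good to about 2 mm. A picture is of the moment at which its call begins.
- manip.sign_off(): hands the job in, once; it reports no verdict.
The state is a dict: "clock": time; "qpos": joint angles; "qd": joint speeds; "effort": joint torques, N m; "position": TCP position; "ee_rot": TCP orientation; "contact_force": force on the tool from outside, world axes, zero at the start; "moment": the same for the moment, N m; "width": finger opening in m.
Only numpy, scipy, OpenCV 4.12 (cv2) and the standard library are available. Lean on these libraries where they do the work, as an engineer would, in place of code of your own. Each camera call takes 0.05 s, during which the arm holds its last target.

## Working session

There is one attempt and no reset: what is moved stays moved. The work goes in short steps, Python scripts to look and compute and a tool call to move; the robot and the scene stay as the last step left them, time stands still between calls to the robot, and variables do not carry over. Pictures are saved under pics/ and viewed, and the job is handed in when it is done.

Besides the shell and the picture viewer there is one more tool, called after "Emit:" as name(argument=value, ...) on one line, values as JSON. arm_command: Moves the arm, as the interface text tells. Its arguments: {"type":"object","properties":{"commands":{"type":"array"},"grip_force":{"type":"number"}},"required":["commands"]}

```bash
ls; mkdir -p pics; cat > h.py <<'E'
import numpy as np, cv2
from rig import manip
def snap(n,f):
    im=manip.get_image(n); cv2.imwrite(f'pics/{f}.png',im['pixels'][:,:,::-1]); np.savez(f'pics/{f}.npz',**im); return im
def load(f): return dict(np.load(f'pics/{f}.npz'))
def pz(im,u,v,z):
    K,R,t=im['intrinsics'],im['R'],im['t']; d=R.T@np.linalg.inv(K)@np.array([u,v,1.]); c=-R.T@t
    return c+d*(z-c[2])/d[2]
def pr(im,X):
    p=im['intrinsics']@(im['R']@np.array(X,float)+im['t']); return p[:2]/p[2]
def cloud(im):
    K=im['intrinsics'];z=im['range_z'];v,u=np.mgrid[:480,:640]
    P=np.stack([(u-K[0,2])/K[0,0]*z,(v-K[1,2])/K[1,1]*z,z],-1)
    return (P-im['t'])@im['R']
E
python3 - <<'E'
from h import *
for n in('scene','side','wrist'): snap(n,n+'0')
s=manip.get_state();print(s)
E
```

```text
pics
{'clock': 0.15, 'qpos': array([-1.21010782e-01,  2.76454668e-01,  1.50580574e+00, -1.34106498e-05,
        1.36069282e+00, -1.21000381e-01]), 'qd': array([ 0.00028426, -0.00211427, -0.00502513, -0.00102814, -0.00070373,
       -0.00010518]), 'effort': array([ 9.65923646e-04, -4.17143512e+01, -2.46032345e+01, -1.26433165e-04,
        7.58384820e-03, -3.43765259e-05]), 'position': array([5.74649644e-01, 2.64250187e-05, 2.47650169e-01]), 'ee_rot': array([ 7.07160081e-01, -7.07053154e-01,  4.80764796e-04,  4.75393903e-04]), 'contact_force': array([-0.69383474, -0.49567625, -0.03787699]), 'moment': array([-0.06060096,  0.01059273, -0.00370019]), 'width': 0.0856222848174434}
```

View pics/scene0.png

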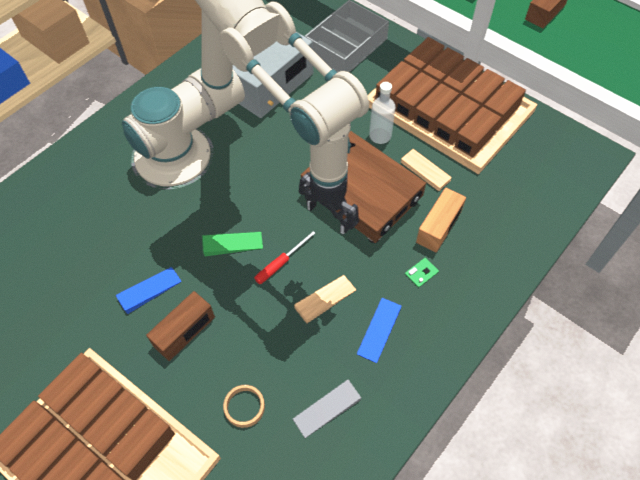

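View pics/side0.png

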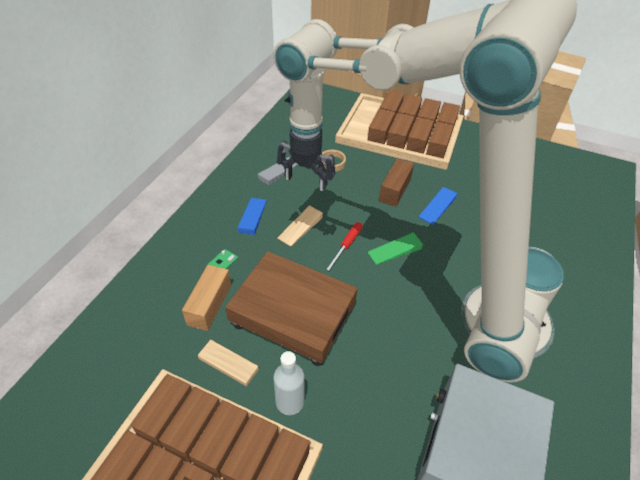

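View pics/wrist0.png

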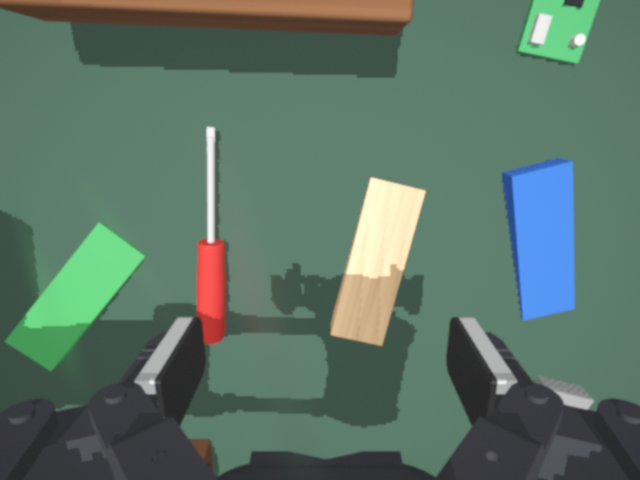

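```bash
python3 - <<'E'
from h import *
w=load('wrist0'); s=load('side0'); sc=load('scene0')
for n,im in(('wrist',w),('side',s),('scene',sc)):
    P=cloud(im); im['P']=P; print(n,'cam',-im['R'].T@im['t'], P[::120,::160,2].round(3).tolist())
# cabinet top: z in .085-.095 
for n,im in(('side',s),('scene',sc)):
    P=im['P'];px=im['pixels'].astype(int)
    m=(abs(P[...,2]-.09)<.006)&(px[...,0]<150)&(im['range_z']>0)
    m=m.astype('uint8'); nn,l,st,c=cv2.connectedComponentsWithStats(m)
    for i in range(1,nn):
        if st[i,4]>400:
            q=P[l==i][:,:2].astype('float32'); print(n,st[i],cv2.minAreaRect(q), np.median(P[l==i][:,2]))
# wedge in wrist: 
P=w['P'];hsv=cv2.cvtColor(w['pixels'],cv2.COLOR_RGB2HSV)
m=((hsv[...,0]<25)&(hsv[...,1]>50)&(hsv[...,2]>120)).astype('uint8'); m[:150]=0;m[380:]=0;m[:,:320]=0;m[:,450:]=0
nn,l,st,c=cv2.connectedComponentsWithStats(m);i=1+np.argmax(st[1:,4]);print(st[i])
q=P[l==i];print(cv2.minAreaRect(q[:,:2].astype('float32')));print(cv2.boxPoints(cv2.minAreaRect(q[:,:2].astype('float32'))))
A=np.c_[q[:,:2],np.ones(len(q))];print('plane',np.linalg.lstsq(A,q[:,2],rcond=None)[0],q[:,2].min(),q[:,2].max())
for uv in((372,178),(425,190)):print(uv,pz(w,*uv,.003))
for uv in((331,335),(383,345)):print(uv,pz(w,*uv,.022))
big=cv2.resize(w['pixels'][150:370,280:470,::-1],None,fx=3,fy=2.7*1,interpolation=cv2.INTER_CUBIC);cv2.imwrite('pics/w_crop.png',big)
cv2.imwrite('pics/s_crop.png',cv2.resize(s['pixels'][235:375,180:380,::-1],None,fx=4,fy=4,interpolation=cv2.INTER_CUBIC))
E
```

```text
wrist cam [0.57476266 0.08002442 0.37345745] [[0.091, 0.09, 0.09, 0.0], [-0.001, -0.0, 0.001, 0.001], [-0.001, 0.001, 0.0, 0.0], [0.001, 0.273, 0.001, 0.272]]
side cam [0.17500086 0.85716774 1.07198308] [[0.363, 0.085, 0.168, -0.071], [0.014, -0.483, 0.438, 0.652], [-0.408, -0.007, -0.004, 0.417], [-0.756, 0.002, 0.049, 0.14]]
scene cam [ 1.04230909 -0.56757825  1.40006713] [[-0.207, -0.303, 0.002, 0.151], [-0.604, 0.209, 0.626, 0.081], [-0.003, -0.003, -0.005, -0.004], [0.001, -0.004, -0.003, 0.003]]
side [ 225  252  132  101 6828] ((0.4992886483669281, 0.2332356572151184), (0.20192433893680573, 0.26040756702423096), 87.77017974853516) 0.0880406614918823
[ 330  177   96  169 6817]
((0.6199964284896851, -0.03752677142620087), (0.08703383058309555, 0.23639501631259918), 0.8344653248786926)
[[ 0.57476276  0.08002444]
 [ 0.5782055  -0.1563455 ]
 [ 0.6652301  -0.15507798]
 [ 0.66178733  0.08129196]]
plane [-0.47607054  0.12648986  0.31910101] -0.001969497845691332 0.37345744658242014
(372, 178) [0.61476209 0.01558574 0.003     ]
(425, 190) [0.66228052 0.00480313 0.003     ]
(331, 335) [ 0.57876243 -0.13049368  0.022     ]
(383, 345) [ 0.62844068 -0.14133847  0.022     ]
```

View pics/w_crop.png

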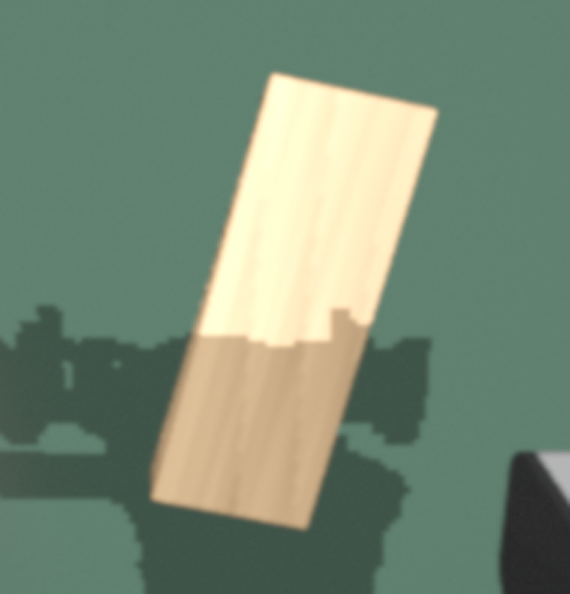

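View pics/s_crop.png

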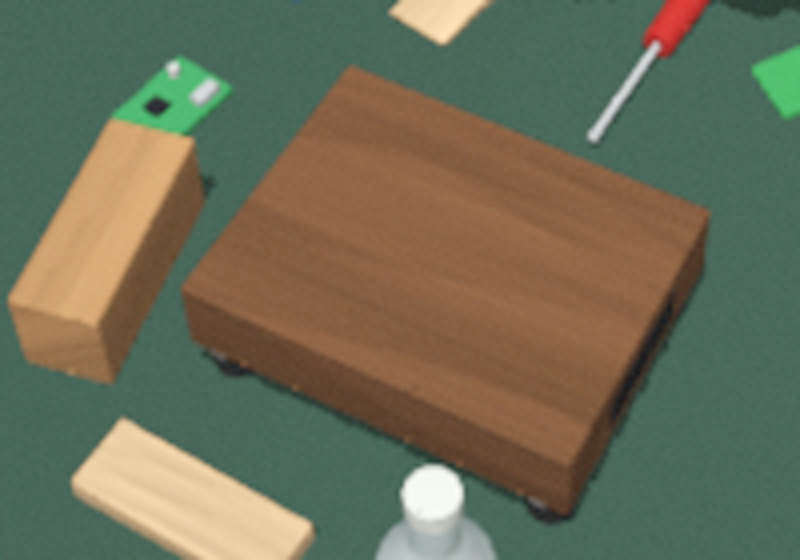

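```bash
python3 - <<'E'
from h import *
w=load('wrist0'); s=load('side0')
for uv in((268,251.75),(357,287.75),(225.75,307.5),(323.25,350.75)):print(uv,pz(s,*uv,.09).round(4))
P=cloud(w); 
m=(abs(P[...,2]-.09)<.006)&(w['range_z']>0); 
q=P[m]; print(q[:,0].max(),q[:,1].min()); 
for u in (100,200,300,390,405): 
    r=np.where(m[:,u])[0]; print(u,r.max() if len(r) else None,P[r.max(),u] if len(r) else None)
for r in range(2,30,4):
    c=np.where(m[r])[0]; print(r,c.max() if len(c) else None,P[r,c.max()] if len(c) else None)
for a in(-2.23,):
    a=np.radians(a);R=np.array([[np.cos(a),-np.sin(a)],[np.sin(a),np.cos(a)]]);c=np.array([.4993,.2332])
    for n,p in(('foot',(.11,-.08)),('edge',(.11,-.095)),('cornerFR',(.13,-.1)),('NR',(-.13,-.1)),('FL',(.13,.1)),('NL',(-.13,.1))):
        X=c+R@p;print(n,X, pr(w,[*X,.09]),pr(s,[*X,.09]))
cv2.imwrite('pics/w_top.png',cv2.resize(w['pixels'][0:60,300:430,::-1],None,fx=6,fy=6,interpolation=cv2.INTER_CUBIC))
E
```

```text
(268, 251.75) [0.6187 0.1306 0.09  ]
(357, 287.75) [0.3656 0.1404 0.09  ]
(225.75, 307.5) [0.627  0.3276 0.09  ]
(323.25, 350.75) [0.371 0.335 0.09 ]
0.6271118869278377 0.1254381054837429
100 10 [0.43642609 0.13324072 0.08591811]
200 14 [0.49740657 0.13087381 0.08624309]
300 18 [0.55854276 0.12837758 0.08730776]
390 22 [0.61338769 0.12589945 0.08838066]
405 24 [0.62328312 0.12543811 0.08420539]
2 413 [0.62684088 0.13684792 0.08766821]
6 412 [0.62606832 0.13437818 0.08934864]
10 412 [0.62635548 0.13238648 0.08849778]
14 412 [0.62648019 0.13021145 0.08855011]
18 411 [0.62614727 0.128166   0.08777749]
22 408 [0.62465903 0.12616717 0.08658437]
26 None None
foot [0.60610381 0.14898037] [379.81063824 -21.98532558] [268.9629984 258.2039753]
edge [0.60552015 0.13399173] [377.87725723   6.56685164] [271.8686531  254.28785862]
cornerFR [0.62531045 0.1282173 ] [410.31876982  17.21668143] [266.19853451 250.31641123]
NR [0.36550735 0.13833416] [-23.29238149  -0.66650644] [357.32742762 287.1333603 ]
FL [0.63309265 0.32806584] [ 453.93697888 -469.70341332] [223.44577101 306.73261462]
NL [0.37328955 0.3381827 ] [-120.06576516 -499.4097891 ] [321.72377428 351.52598807]
```

View pics/w_top.png

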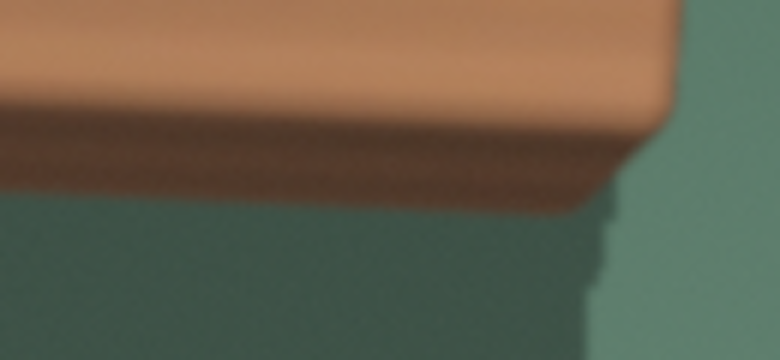

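```bash
python3 - <<'E'
from h import *
w=load('wrist0')
for uv in((505,175),(572,160),(575,308),(523,320),(211,128),(226,340)):print(uv,pz(w,*uv,.012).round(3))
E
```

```text
(505, 175) [0.728 0.02  0.012]
(572, 160) [0.783 0.032 0.012]
(575, 308) [ 0.811 -0.107  0.012]
(523, 320) [ 0.763 -0.12   0.012]
(211, 128) [0.479 0.059 0.012]
(226, 340) [ 0.476 -0.142  0.012]
```

Emit:
arm_command(commands=[[0,[4,-2,-3],0],[0,[4,-2,-4],0],[0,[2,-1.3,-4],0],[0,[0.2,0,-4],0],[0,[0,0,-4],0],[0,[0,0,-2],0],[0,[0,0,0],0]], grip_force=40)

```text
clock: 0.85
position: [0.6644, -0.0478, 0.0427]
ee_rot: [0.708, -0.707, 0.003, 0.003]
contact_force: [0.2, -0.5, -0.3]
width: 0.0003
```

Emit:
arm_command(commands=[[0,[0,0,0],0],[0,[0,0,0],0]])

```text
clock: 1.05
position: [0.6689, -0.0484, 0.049]
ee_rot: [-0.707, 0.707, 0.001, 0.001]
contact_force: [0.4, 0.2, -0.5]
width: -0.0003
```

Emit:
arm_command(commands=[[0,[0.8,-0.5,0],0],[0,[0,0,-1.4],0],[0,[0,0,-1.4],0],[0,[0,0,0],0]])

```text
clock: 1.45
position: [0.675, -0.0532, 0.0175]
ee_rot: [0.707, -0.707, 0.001, 0.0]
contact_force: [0.3, -1.0, 0.1]
width: -0.0001
```

```bash
python3 - <<'E'
from h import *
snap('wrist','w1');s=manip.get_state();print(s['position'],s['contact_force'])
E
```

```text
[ 0.67458401 -0.05311583  0.01765071] [-0.12717852  0.92476841 -0.45393317]
```

View pics/w1.png

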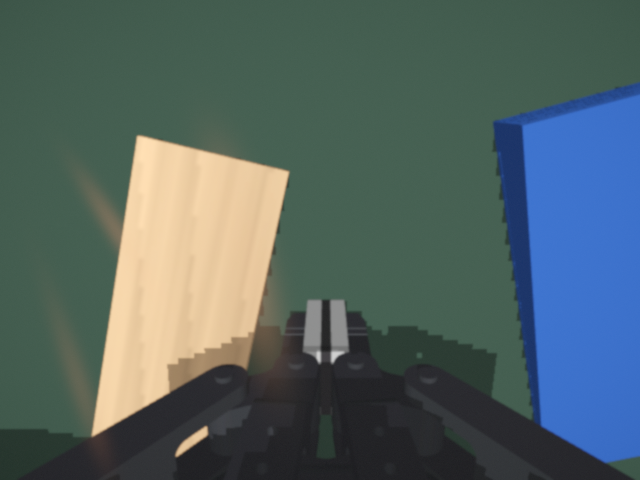

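Emit:
arm_command(commands=[[0,[0,0,0.3],0],[0,[-0.6,0,0],0],[0,[-0.6,0,0],0],[0,[-0.5,0,0],0],[0,[-0.5,0,0],0],[0,[-0.5,0,0],0],[0,[-0.5,0,0],0],[0,[-0.4,0,0],0],[0,[0,0,0],0]])

```text
clock: 2.4
position: [0.6387, -0.0532, 0.0222]
ee_rot: [0.707, -0.707, 0.0, 0.0]
contact_force: [0.3, -0.3, 0.1]
width: -0.0001
```

```bash
python3 - <<'E'
from h import *
snap('wrist','w2');s=manip.get_state();print(s['position'],s['contact_force'])
E
```

```text
[ 0.63916914 -0.05328611  0.02218807] [0.12469299 0.29245853 0.25385892]
```

View pics/w2.png

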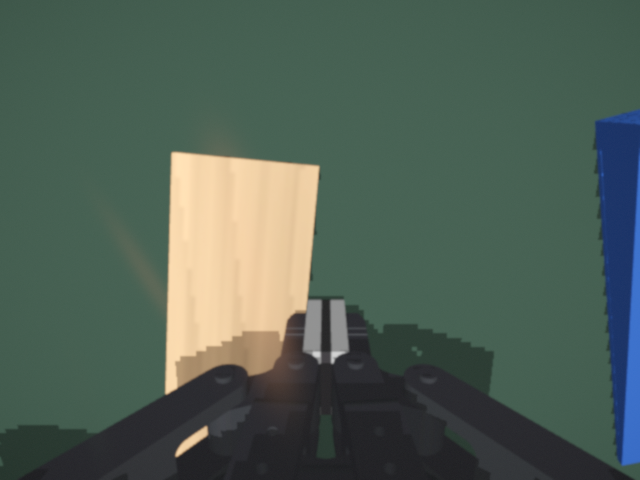

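```bash
python3 - <<'E'
from h import *
w=load('w2')
a=pz(w,173,152,.003);b=pz(w,320,166,.003);print(a,b,(a+b)/2,np.linalg.norm(a-b),np.degrees(np.arctan2(*(b-a)[1::-1])))
w=load('w1')
a=pz(w,138,136,.003);b=pz(w,289,171,.003);print(a,b,(a+b)/2,np.linalg.norm(a-b),np.degrees(np.arctan2(*(b-a)[1::-1])))
E
```

```text
[0.5867895  0.01045938 0.003     ] [0.63667233 0.00566119 0.003     ] [0.61173092 0.00806029 0.003     ] 0.050113060737274735 -5.494330196174968
[0.61392483 0.01611052 0.003     ] [0.66267751 0.00467883 0.003     ] [0.63830117 0.01039468 0.003     ] 0.05007502083941142 -13.196501700000482
```

Emit:
arm_command(commands=[[0,[1.5,0,0.5],0],[0,[0,-0.5,3],0],[2.5,[-1,-3.5,0],-0.03],[2.5,[-2,-3.5,0],-0.03],[2.5,[-2,-3.5,0],-0.036],[2.5,[-0.5,-1.5,0],0],[2.5,[0,0,0],0],[2.5,[0,0,0],0]])

```text
clock: 3.25
position: [0.6001, -0.178, 0.0572]
ee_rot: [0.707, -0.706, 0.034, -0.034]
contact_force: [-0.3, 0.9, 0.6]
width: 0.0254
```

Emit:
arm_command(commands=[[2.5,[-0.6,0,-1.3],0],[2.5,[0,0,-1.3],0],[2.5,[0,0,-1.2],0],[2.5,[0,0,0],0]])

```text
clock: 3.65
position: [0.5938, -0.1772, 0.0177]
ee_rot: [0.707, -0.706, 0.034, -0.033]
contact_force: [1.0, -0.2, -0.1]
width: 0.0254
```

```bash
python3 - <<'E'
from h import *
snap('wrist','w3');s=manip.get_state();print(s['position'],s['contact_force'])
E
```

```text
[ 0.59379224 -0.17735572  0.01806037] [ 0.65441899 -0.60770874  0.31410192]
```

View pics/w3.png

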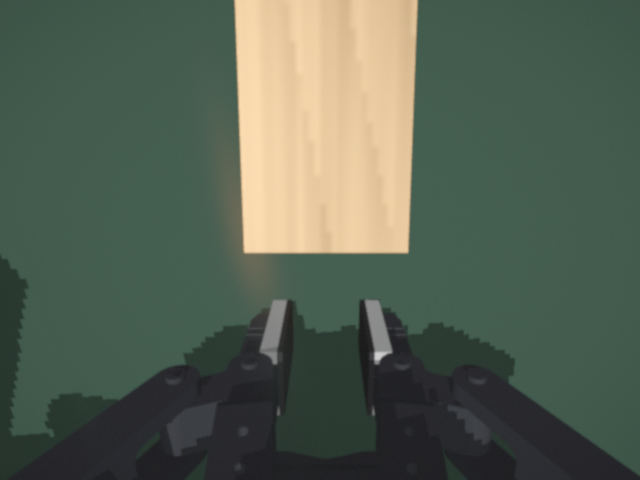

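Emit:
arm_command(commands=[[2.5,[0.1,1.0,0.1],0],[2.5,[0.1,1.0,0],0],[2.5,[0.1,1.0,0],0.004],[2.5,[0.06,1.0,0],0.006],[2.5,[0.03,1.0,0],0.008],[2.5,[0.02,1.0,0],0.01],[2.5,[0.02,1.0,0],0.01],[2.5,[0.02,1.0,0],0.01],[2.5,[0.02,1.0,0],0.01],[2.5,[0.03,1.0,0],0],[2.5,[0.04,1.0,0],0],[2.5,[0,0,0],0]])

```text
clock: 4.9
position: [0.5988, -0.0667, 0.0201]
ee_rot: [0.707, -0.707, 0.013, -0.013]
contact_force: [0.5, -0.2, -0.2]
width: 0.0248
```

```bash
python3 - <<'E'
from h import *
w=load('w3');print(pz(w,244,253,.022),pz(w,408,253,.022))
snap('wrist','w4');s=manip.get_state();print(s['position'],s['contact_force'])
E
```

```text
[ 0.57208049 -0.13923203  0.022     ] [ 0.6221766  -0.14403537  0.022     ]
[ 0.59883488 -0.06738276  0.02011916] [0.0126671  0.5650744  0.17810222]
```

View pics/w4.png

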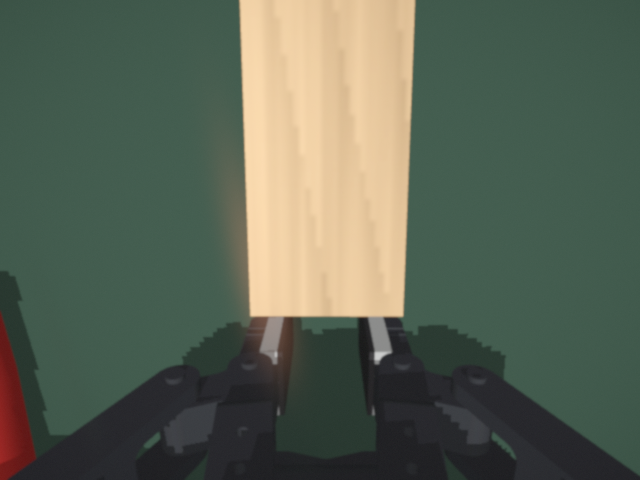

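```bash
python3 - <<'E'
from h import *
w=load('w4');a,b=pz(w,250,317,.022),pz(w,404,317,.022);m=(a+b)/2;d=(b-a)[:2]/np.linalg.norm(b-a);f=np.array([-d[1],d[0]]);print(m,np.degrees(np.arctan2(d[1],d[0])),'tip',m[:2]+.15*f)
E
```

```text
[ 0.59944849 -0.05430608  0.022     ] -2.1564685782780155 tip [0.60509278 0.09558769]
```

Emit:
arm_command(commands=[[2.5,[0.04,1.0,0],0],[2.5,[0.04,1.0,0],0],[2.5,[0.04,1.0,0],0],[2.5,[0.04,1.0,0],0],[2.5,[0.03,0.8,0],0],[2.5,[0.03,0.6,0],0],[2.5,[0,0,0],0],[2.5,[0,0,0],0]])

```text
clock: 5.75
position: [0.6011, -0.014, 0.0201]
ee_rot: [0.707, -0.707, 0.013, -0.013]
contact_force: [-1.0, 0.6, -0.6]
width: 0.0252
```

```bash
python3 - <<'E'
from h import *
snap('wrist','w5');s=manip.get_state();print(s['position'],s['contact_force'])
E
```

```text
[ 0.601107   -0.01426208  0.02010932] [-0.73253509 -0.57723969 -0.02972511]
```

View pics/w5.png

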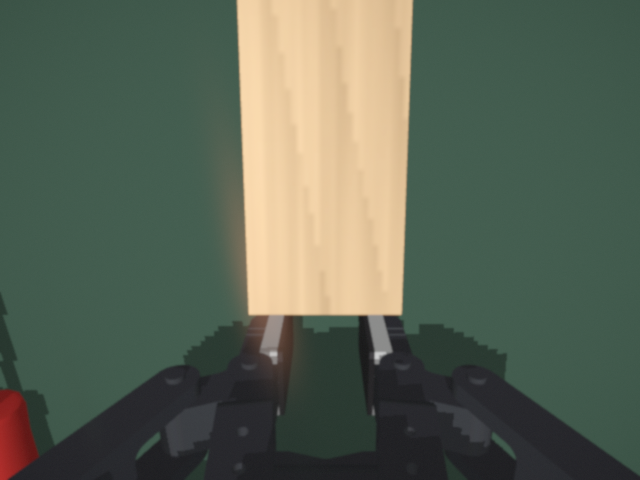

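Emit:
arm_command(commands=[[2.5,[0.01,0.2,0],0],[2.5,[0.01,0.2,0],0],[2.5,[0.01,0.2,0],0],[2.5,[0,0.2,0],0]])

```text
clock: 6.2
position: [0.6014, -0.0063, 0.0201]
ee_rot: [-0.707, 0.707, -0.013, 0.014]
contact_force: [-0.1, -1.0, 0.8]
width: 0.0249
```

Emit:
arm_command(commands=[[2.5,[0.01,0.2,0],0],[2.5,[0.01,0.2,0],0]])

```text
clock: 6.4
position: [0.6016, -0.0021, 0.0201]
ee_rot: [-0.707, 0.707, -0.013, 0.013]
contact_force: [-0.2, -0.7, 0.1]
width: 0.0249
```

Emit:
arm_command(commands=[[2.5,[0.01,0.2,0],0],[2.5,[0.01,0.2,0],0]])

```text
clock: 6.6
position: [0.6018, 0.0019, 0.0201]
ee_rot: [-0.707, 0.707, -0.013, 0.013]
contact_force: [-0.3, -1.7, 0.2]
width: 0.025
```

Emit:
arm_command(commands=[[2.5,[0.01,0.2,0],0],[2.5,[0.01,0.2,0],0]])

```text
clock: 6.8
position: [0.602, 0.0059, 0.0201]
ee_rot: [-0.707, 0.707, -0.013, 0.013]
contact_force: [0.6, -0.7, -0.3]
width: 0.0249
```

Emit:
arm_command(commands=[[2.5,[0.01,0.2,0],0],[2.5,[0.01,0.2,0],0]])

```text
clock: 7.0
position: [0.6022, 0.0099, 0.0201]
ee_rot: [0.707, -0.707, 0.013, -0.013]
contact_force: [0.7, -0.2, 0.5]
width: 0.0252
```

Emit:
arm_command(commands=[[2.5,[0.01,0.2,0],0],[2.5,[0.01,0.2,0],0]])

```text
clock: 7.2
position: [0.6024, 0.0139, 0.0201]
ee_rot: [-0.707, 0.707, -0.013, 0.013]
contact_force: [-0.5, -0.3, 0.7]
width: 0.0249
```

Emit:
arm_command(commands=[[2.5,[0.01,0.2,0],0],[2.5,[0.01,0.2,0],0]])

```text
clock: 7.4
position: [0.6026, 0.018, 0.0201]
ee_rot: [0.707, -0.707, 0.013, -0.013]
contact_force: [0.8, -0.8, 0.4]
width: 0.0251
```

Depth ≈ 46 mm (8.8 mm gap) with no rise yet; carry on.

Emit:
arm_command(commands=[[2.5,[0.01,0.2,0],0],[2.5,[0.01,0.2,0],0]])

```text
clock: 7.6
position: [0.6028, 0.0219, 0.0201]
ee_rot: [-0.707, 0.707, -0.013, 0.013]
contact_force: [-0.1, -0.4, -0.2]
width: 0.0252
```

Emit:
arm_command(commands=[[2.5,[0.01,0.2,0],0],[2.5,[0.01,0.2,0],0]])

```text
clock: 7.8
position: [0.603, 0.0259, 0.0201]
ee_rot: [-0.707, 0.707, -0.013, 0.013]
contact_force: [0.5, -1.0, -0.1]
width: 0.0252
```

Emit:
arm_command(commands=[[2.5,[0.01,0.2,0],0],[2.5,[0.01,0.2,0],0]])

```text
clock: 8.0
position: [0.6032, 0.0296, 0.0202]
ee_rot: [-0.707, 0.707, -0.013, 0.013]
contact_force: [-0.9, -2.8, -0.1]
width: 0.0249
```

```bash
python3 - <<'E'
from h import *
for i in range(4):
    snap('wrist','w6');s=manip.get_state();print(s['position'],s['contact_force'])
snap('side','s6');snap('scene','c6')
E
```

```text
[0.60323806 0.0296985  0.02015271] [ 0.26063935 -1.51898559 -0.35378632]
[0.60321384 0.02969994 0.02012646] [-0.56938079 -1.2009837   0.25533012]
[0.60322681 0.02967803 0.02015646] [-0.01118114 -0.53334085 -0.37322406]
[0.60323605 0.02969829 0.02014682] [-0.37165246 -2.32817256  0.33067619]
```

Emit:
arm_command(commands=[[2.5,[0,0.1,0],0]])

```text
clock: 8.4
position: [0.6032, 0.03, 0.0201]
ee_rot: [-0.707, 0.707, -0.013, 0.013]
contact_force: [0.0, -4.5, -0.2]
width: 0.0252
```

```bash
python3 - <<'E'
from h import *
for i in range(4):
    snap('wrist','w7');s=manip.get_state();print(s['position'],s['contact_force'])
E
```

```text
[0.6032152  0.03010143 0.02014349] [ 0.01939569 -4.37006717  0.89563696]
[0.60319116 0.03011202 0.02011944] [-0.42743039 -4.27062826 -0.24506227]
[0.60323361 0.0300727  0.02015566] [-0.62481738 -5.13552425  0.07598971]
[0.60322481 0.03012948 0.02014505] [-0.48856096 -5.45237089 -0.3229958 ]
```

Emit:
arm_command(commands=[[2.5,[0,-1,0],0],[2.5,[0,-3,0],0],[0,[0,-1,4],0],[0,[0,0,5],0],[0,[0,0,4],0],[0,[0,0,0],0],[0,[0,0,0],0]])

```text
clock: 9.3
position: [0.6036, -0.019, 0.1512]
ee_rot: [0.707, -0.707, 0.013, -0.014]
contact_force: [0.3, 0.6, -0.3]
width: 0.0001
```

```bash
python3 - <<'E'
from h import *
snap('wrist','w8');s=manip.get_state();print(s['position'],s['contact_force'])
im=snap('side','s8')
for n in('side0','s8'):
    im=load(n);P=cloud(im);px=im['pixels'].astype(int)
    m=((abs(P[...,2]-.09)<.008)&(px[...,0]<150)&(im['range_z']>0)).astype('uint8'); nn,l,st,c=cv2.connectedComponentsWithStats(m)
    i=1+np.argmax(st[1:,4]); q=P[l==i]; A=np.c_[q[:,0]-.5,q[:,1]-.23,np.ones(len(q))]
    print(n,st[i],cv2.minAreaRect(q[:,:2].astype('float32')),np.linalg.lstsq(A,q[:,2],rcond=None)[0])
cv2.imwrite('pics/s8c.png',cv2.resize(load('s8')['pixels'][200:375,180:380,::-1],None,fx=3.4,fy=3.4,interpolation=cv2.INTER_CUBIC))
E
```

```text
[ 0.60251526 -0.01889917  0.14966166] [-0.3138275   0.32950064  0.71207539]
side0 [ 225  252  132  101 7012] ((0.49926164746284485, 0.2326226681470871), (0.2047998458147049, 0.26042991876602173), 87.76045989990234) [-0.00049716  0.00163478  0.08794783]
s8 [ 225  252  132  101 7102] ((0.49948614835739136, 0.23384079337120056), (0.2032344490289688, 0.2614636719226837), 88.07498931884766) [1.74248778e-05 2.33481831e-04 8.79661924e-02]
```

View pics/w8.png

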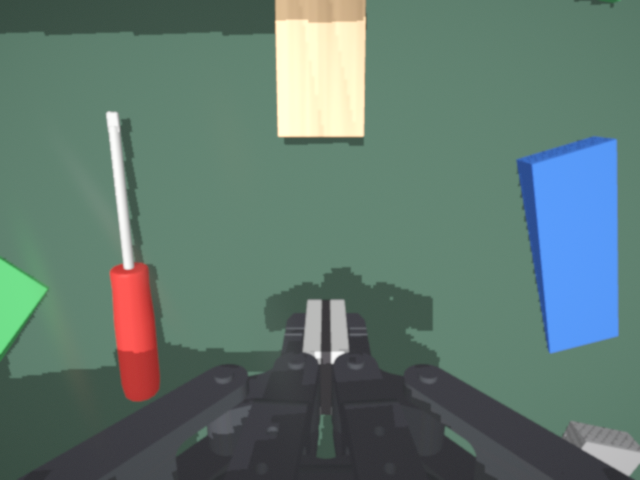

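View pics/s8c.png

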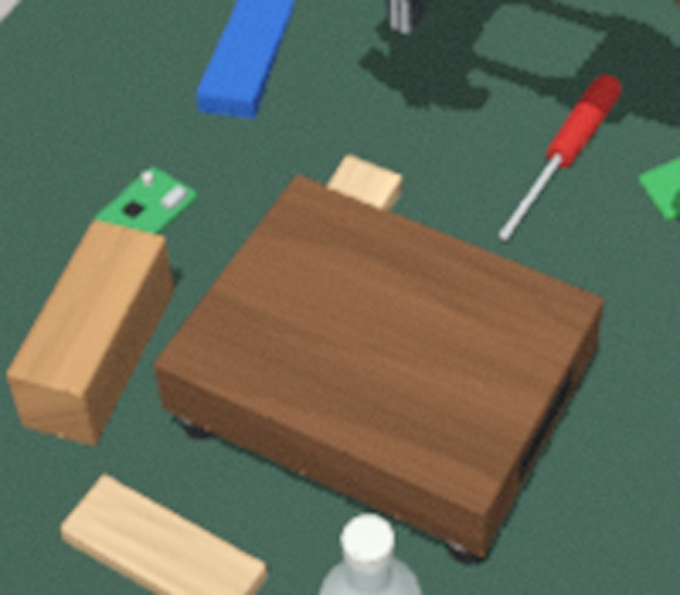

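Emit:
arm_command(commands=[[0,[0.1,4,0],0],[0,[0.1,4,0],0],[0,[0.1,4,0],0],[0,[0.1,3,0],0],[0,[0,1.8,0],0],[0,[0,0,0],0],[0,[0,0,-1],0],[0,[0,0,-1],0],[0,[0,0,-0.8],0],[0,[0,0,-0.5],0],[0,[0,0,0],0],[0,[0,0,0],0]])

```text
clock: 10.6
position: [0.6074, 0.1483, 0.1171]
ee_rot: [-0.707, 0.707, -0.014, 0.014]
contact_force: [-0.6, -0.1, 0.7]
width: 0.0002
```

```bash
python3 - <<'E'
from h import *
s=manip.get_state();print(s['position'],s['contact_force'])
E
```

```text
[0.60735578 0.14834218 0.11709378] [-0.55572068 -0.12118618  0.70783006]
```

Emit:
arm_command(commands=[[0,[-0.1,0.05,-0.4],0],[0,[0,0,-0.3],0],[0,[0,0,-0.1],0],[0,[0,0,-0.1],0],[0,[0,0,0],0]])

```text
clock: 11.1
position: [0.6061, 0.1493, 0.108]
ee_rot: [-0.707, 0.707, -0.013, 0.013]
contact_force: [-0.1, 0.8, -0.3]
width: 0.0001
```

Emit:
arm_command(commands=[[0,[0,0,-0.1],0],[0,[0,0,0],0]])

```text
clock: 11.3
position: [0.6062, 0.1493, 0.1071]
ee_rot: [-0.707, 0.707, -0.013, 0.013]
contact_force: [0.1, 0.6, 0.5]
width: 0.0002
```

Emit:
arm_command(commands=[[0,[0,0,-0.05],0],[0,[0,0,0],0]])

```text
clock: 11.5
position: [0.6063, 0.1493, 0.107]
ee_rot: [0.707, -0.707, 0.013, -0.014]
contact_force: [-0.7, 0.6, 2.2]
width: -0.0002
```

Emit:
arm_command(commands=[[0,[0,0,-0.05],0],[0,[0,0,0],0]])

```text
clock: 11.7
position: [0.6063, 0.1492, 0.107]
ee_rot: [0.707, -0.707, 0.013, -0.014]
contact_force: [-1.5, -0.5, 5.4]
width: 0.0002
```

Emit:
arm_command(commands=[[0,[0,0,-0.06],0],[0,[0,0,0],0]])

```text
clock: 11.9
position: [0.6063, 0.1492, 0.1069]
ee_rot: [-0.707, 0.707, -0.013, 0.014]
contact_force: [-2.2, -0.1, 7.8]
width: 0.0001
```

Emit:
arm_command(commands=[[0,[0,0,-0.06],0],[0,[0,0,0],0],[0,[0,0,0],0]])

```text
clock: 12.2
position: [0.6064, 0.1492, 0.1069]
ee_rot: [-0.707, 0.707, -0.013, 0.014]
contact_force: [-1.7, -0.9, 10.9]
width: 0.0002
```

```bash
python3 - <<'E'
from h import *
for n in('side','scene','side','wrist'):
    snap(n,n+'9');s=manip.get_state();print(s['clock'],s['position'],s['contact_force'])
im=load('side9')
cv2.imwrite('pics/s9c.png',cv2.resize(im['pixels'][200:375,180:380,::-1],None,fx=3.4,fy=3.4,interpolation=cv2.INTER_CUBIC))
E
```

```text
12.25 [0.60633435 0.14918613 0.10684894] [-2.56523866 -1.24508958 10.15041211]
12.3 [0.60633911 0.14919497 0.1068374 ] [-2.08950161 -0.63970038 10.60954409]
12.35 [0.60636323 0.14916542 0.10686318] [-2.33896885 -0.12935721 11.48832283]
12.4 [0.6063312  0.14921523 0.10686341] [-3.19465517 -1.3434588  10.81395863]
```

View pics/s9c.png

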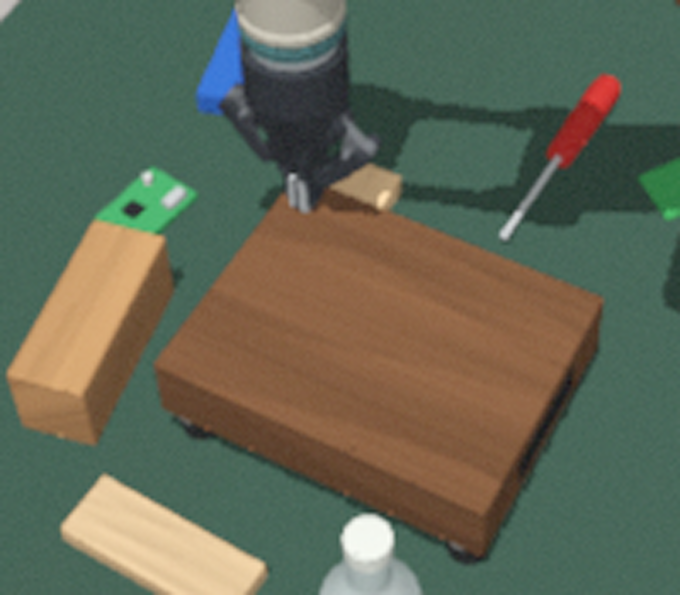

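View pics/scene9.png

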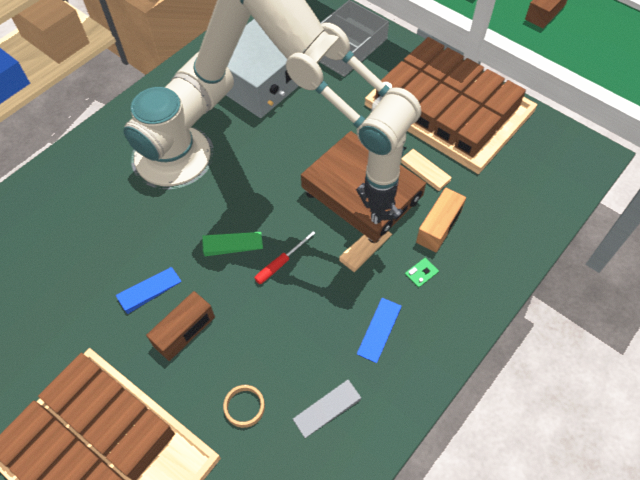

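Emit:
arm_command(commands=[[0,[-0.02,0,-0.06],0],[0,[0,0,0],0],[0,[0,0,0],0],[0,[0,0,0],0],[0,[0,0,0],0]])

```text
clock: 12.9
position: [0.6063, 0.1492, 0.1068]
ee_rot: [-0.707, 0.707, -0.013, 0.014]
contact_force: [-3.4, -0.1, 12.2]
width: 0.0001
```

Emit:
arm_command(commands=[[0,[0,0,-0.02],0],[0,[0,0,0],0],[0,[0,0,0],0],[0,[0,0,0],0],[0,[0,0,0],0]])

```text
clock: 13.4
position: [0.6064, 0.1492, 0.1068]
ee_rot: [-0.707, 0.707, -0.013, 0.014]
contact_force: [-3.7, -0.7, 13.0]
width: 0.0001
```

```bash
python3 - <<'E'
from h import *
for n in('side','scene','side','wrist'):
    snap(n,n+'10');s=manip.get_state();print(s['clock'],s['position'],s['contact_force'])
im=load('side10');P=cloud(im);px=im['pixels'].astype(int)
m=((abs(P[...,2]-.09)<.008)&(px[...,0]<150)&(im['range_z']>0)).astype('uint8'); nn,l,st,c=cv2.connectedComponentsWithStats(m)
i=1+np.argmax(st[1:,4]); q=P[l==i]; A=np.c_[q[:,0]-.5,q[:,1]-.23,np.ones(len(q))]
print(cv2.minAreaRect(q[:,:2].astype('float32')),np.linalg.lstsq(A,q[:,2],rcond=None)[0])
E
```

```text
13.45 [0.60633497 0.14917086 0.10676765] [-4.78600175 -0.57466773 13.69121153]
13.5 [0.60637736 0.14915225 0.10680376] [-3.04718311 -0.8826009  13.32234119]
13.55 [0.60633833 0.14917396 0.1067735 ] [-3.28258714 -0.6637102  12.79076598]
13.6 [0.60635027 0.14914967 0.10676491] [-3.54241016 -0.36116667 13.03769478]
((0.49946680665016174, 0.23330402374267578), (0.20295292139053345, 0.2610560357570648), 87.87228393554688) [-0.00037528  0.00108998  0.08795624]
```

Firm 13 N press, the corner sank 0.2–0.3 mm, cabinet level and in place. Handing in.

```bash
python3 -c "
from rig import manip
print(manip.sign_off())"
```

```text
the job is handed in; nothing more can be done
None
```

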